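Refit the water filter and flush it into a cup

ROBOT

A 6-joint arm with a two-finger parallel gripper is mounted at the origin on a cart in front of the work surface, level with it; the furniture and walls round the work are solid. World frame = base frame: x ahead of the robot, y to its left, z up, the work surface at z = 0. Lengths are in mm, angles in rad, forces in N, time in s.
With the tool pointing down it reaches from about 325 to 875 mm from the base axis. Payload 4.4 kg.
Tool frame: the origin (TCP) lies on the centre line of the jaws, within the pads' length; the fingertips stand ahead of it and the grasp point (between the pads) lies 6 mm ahead of it (ctrl.tcp_to_tips is the z of the fingertips in the tool frame, in mm); z points along the fingers, y is the line along which they close (so a half turn about z gives the same grasp; the last joint's range is limited). The gripper opens to 85 mm and grips with 20 to 120 N. Pads are 22 mm wide; open, the fingers measure 114 mm over their backs; the gripper's body (76 mm by 85 mm) begins 54 mm behind the grasp point. The pads swing forward as they close: fully open they stand 13 mm farther back than shut.
Start: joints at [1.004, 0.207, 1.542, -0, 1.393, -0.15], TCP at [232.791, 525.772, 256.282] pointing down, gripper open.
Joint ranges: [-2.73, 2.73], [-0.86, 2.22], [0.23, 2.46], [-1.11, 4.25], [0.08, 2.63], [-2.82, 2.82]. Speed limits (rad/s): [2.79, 2.79, 3.14, 3.14, 3.14, 3.14].

INTERFACE

Orientations are given as a 3x3 rotation matrix whose columns are the frame's x, y, z axes.
In Python, from plant import ctrl, sensors, optics gives the robot as it stands. Calls block until the motion is done:
- ctrl.move_ptp(position, orientation): joint-space move of the TCP to a pose.
- ctrl.move_l(position, rot=None, vel=150, threshold=None): straight line of the TCP; rot=None keeps the orientation; vel is the mean speed in mm/s. With threshold (N) it stops when the force on the tool has changed by that much, and returns True; else False.
- ctrl.set_joints(angles): joint-space move.
- ctrl.gripper_to(opening, force=None): finger opening in mm; force is the grip in N (None keeps the last); returns when the fingers have stopped.
- ctrl.hold(seconds).
- ctrl.solve_ik(position, orientation): joint angles nearest the present ones, or None.
- sensors.read_state(): the state.
- optics.grab_frame(name): name is "side" or "top" or "wrist"; returns (picture, depth): 420x560x3 uint8, red, green, blue; 420x560 float32, mm along the optical axis (not along the pixel's ray), 0 where there is no reading.
- optics.camera_params(name): a dict with "mtx" (3x3 intrinsics, pixels), "k1" (the pictures are not rectified: a ray, as slopes to the right and down, at radius r is drawn at 1 + k1 r^2 times it, then the intrinsics apply), "R" (3x3) and "t" (3): a world point X has camera coordinates R X + t; the wrist camera has in their place "T_tool_cam" (4x4, takes a point from camera to tool coordinates, whose origin is the TCP and whose axes are the flange's). Camera axes: x right, y down, z forward; pixel columns grow to the right and rows downward; lengths in mm; the calibration is good to about 2 mm. A picture is of the moment at which its call begins: read the wrist's pose just before it. camera_params takes no time and is no camera call.
A pose or a line that the arm cannot do raises ctrl.MotionError and nothing moves.
- ctrl.finish_job(): hands the job in; it is judged then, once.
The state is a dict: "t": time; "q": joint angles; "qvel": joint speeds; "tau": joint torques, N m; "eef_pos": TCP position; "eef_rot": TCP orientation; "force": force on the tool from outside, world axes, zero at the start; "wrist_torque": the same for the moment, N m; "grip_width": finger opening in mm; "grasp_force": force on a finger pad.
Only numpy, scipy, OpenCV 4.12 (cv2) and the standard library are available. Lean on these libraries where they do the work, as an engineer would, in place of code of your own. Each camera call takes 0.05 s, during which the arm holds its last target. There are 200 camera calls.

TASK

Put the water filter back into service: push every filter tube from their wooden stand fully home into a collet of its own (any free one), slide the drip tray all the way in on the pair of rails that brings the cup, beaker or tumbler standing there closest beneath the spout without touching it, stand that vessel upright in the middle of the tray and swing the spout over it. Only then press the flush lever down to its stop, keep it down for about two seconds and let it spring back; leave everything else set up and do not disturb the tin and the shaker.

Things in the scene. Friction and masses are not known exactly. Their poses are not given: they have to be found in the camera images.
- water_filter: Fixed countertop water filter, 250 long, 172 wide. Origin on the worktop, mid-footprint; +x to its back, -x its front, about to the robot's left. Column at x 0 to 125 mm, 120 high, 3 collets in its top; its face x = 0 stops the tray. Before it two cheeks (x -125 to 0, inner faces y +-79, 104 high) carry 3 ledge pairs, open in front and above. Spout's swivel post at x 15, y 0.
- collet_1 (a point): Mouth of push-fit collet 1 (filter's x 80, y -60 mm), level with the column's top, 120 mm up; z up. Bore 39 mm, 32 mm deep. Three sprung rubber seal lips stop a tube set in by its own weight some 17 mm short; a push of 6 to 14 N takes it on to the bottom, its collar then 2.5 mm above the column's top. The seal holds it.
- collet_2 (a point): Mouth of push-fit collet 2 (filter's x 80, y +0 mm), level with the column's top, 120 mm up; z up. Bore 39 mm, 32 mm deep. Three sprung rubber seal lips stop a tube set in by its own weight some 17 mm short; a push of 6 to 14 N takes it on to the bottom, its collar then 2.5 mm above the column's top. The seal holds it.
- collet_3 (a point): Mouth of push-fit collet 3 (filter's x 80, y +60 mm), level with the column's top, 120 mm up; z up. Bore 39 mm, 32 mm deep. Three sprung rubber seal lips stop a tube set in by its own weight some 17 mm short; a push of 6 to 14 N takes it on to the bottom, its collar then 2.5 mm above the column's top. The seal holds it.
- rails_low (a point): The lowest pair of ledges: point midway between them, level with their top faces, 20 mm above the worktop, 80 mm in front of the column face: the tray's origin rests here when home. Filter's axes. Ledges 5 mm thick, 15 wide, 132 apart inside, reaching back 121 mm from near the cheeks' front ends (125 mm before the column).
- rails_middle (a point): The middle pair of ledges: point midway between them, level with their top faces, 55 mm above the worktop, 80 mm in front of the column face: the tray's origin rests here when home. Filter's axes. Ledges 5 mm thick, 15 wide, 132 apart inside, reaching back 121 mm from near the cheeks' front ends (125 mm before the column).
- rails_high (a point): The highest pair of ledges: point midway between them, level with their top faces, 90 mm above the worktop, 80 mm in front of the column face: the tray's origin rests here when home. Filter's axes. Ledges 5 mm thick, 15 wide, 132 apart inside, reaching back 121 mm from near the cheeks' front ends (125 mm before the column).
- spout (a joint): Swivel of the spout about a vertical axis, rad: near 0 it is parked out over the filter's -y side (the robot's side); 1.571, its stop, is straight over the middle of a tray that is home. Stays where it is left (light friction). Seen from above it turns clockwise towards the tray.
- spout_outlet (a point): Outlet of the spout: centre of the lower end of its upright nozzle, 171 mm above the worktop, 95 mm from the swivel axis. The spout bar (14 mm thick) runs 183 mm above the worktop.
- spout_knob (a point): Centre of the nozzle's top, 241 mm above the worktop. The nozzle is an upright steel cylinder, 20 mm thick, that stands 51 mm above the spout bar: a handle to take from above and lead round.
- lever (a joint): Sprung flush lever, a flat paddle like a pedal on the filter's -y side, rad: 0 = up at rest, 0.35 = down at its stop. Springs back when let go; at the pad it takes about 3 N to start and 10 N at the stop.
- lever_pad (a point): Where to press the lever: its upper face, 55 mm out from the hinge, 21 mm from the free end, 83 mm above the worktop when up and about 19 mm lower at the stop. The paddle is 40 mm wide (along the filter's x) and juts out along -y.
- drip_tray: Loose grey drip tray with steel grille, 160 long (x), 150 wide (y), 0.16 kg. Origin: middle of its underside. Rim 12 mm high, 4 thick; the grille, on which a vessel stands, is 6 mm above the underside. Front = -x, with a pull tab. Fully home on ledges its back edge touches the column face and its origin lies on a rails point.
- tray_tab (a point): Where to grip the tray: top of its pull tab, 125 mm in front of its origin, 32 mm above its underside. The tab is an upright fin, 12 mm thick across the tray's y, from 79 to 151 mm in front of the origin, of full height.
- tube_1: White rigid filter tube, 36 mm across, 130 mm long, 0.12 kg. Origin: centre of its lower end, z along the tube. Lowest 8 mm taper to a 26 mm nose; a 45 mm wide collar at 34.5 to 40.5 mm. Starts upright in a 30 mm deep hole of the stand, lower end 6 mm above the worktop; grip near its top. None if absent.
- tube_2: White rigid filter tube, 36 mm across, 130 mm long, 0.12 kg. Origin: centre of its lower end, z along the tube. Lowest 8 mm taper to a 26 mm nose; a 45 mm wide collar at 34.5 to 40.5 mm. Starts upright in a 30 mm deep hole of the stand, lower end 6 mm above the worktop; grip near its top. None if absent.
- tube_3: White rigid filter tube, 36 mm across, 130 mm long, 0.12 kg. Origin: centre of its lower end, z along the tube. Lowest 8 mm taper to a 26 mm nose; a 45 mm wide collar at 34.5 to 40.5 mm. Starts upright in a 30 mm deep hole of the stand, lower end 6 mm above the worktop; grip near its top. None if absent.
- stand: Loose wooden stand of the filter tubes, 68 x 190 x 36 mm, 0.8 kg, origin under its centre; three holes 39 mm wide in a row along its y, 55 mm apart, 30 mm deep.
- mug: Small white cup with handle, 50 mm high, round body 60 mm across (42 at the foot), 0.1 kg. Origin on its underside; the round body's axis is at y = +13 mm, the handle reaches to y = -44 mm. Grip it across x. None if absent.
- mug_mouth (a point): Centre of the mug's mouth, on the axis of its round body, 50 mm above its underside.
- beaker: White ceramic beaker, 85 mm high, 62 mm across at the rim, 56 at the foot, 0.18 kg. Origin: centre of its underside. None if absent.
- tumbler: Tall steel tumbler, 120 mm high, 62 mm across at the rim, 54 at the foot, 0.2 kg. Origin: centre of its underside. None if absent.
- tin: Bystander: a food tin, 57 mm across, 72 mm high, origin under its centre.
- pepper_mill: Bystander: a small glass shaker with a grey cap, 44 mm across, 90 mm high, origin under its centre.

How it is judged:
By the outcome, as a careful person would: the job done as asked, in the order asked, and still so for the second after the job is handed in, with the robot touching nothing.
Of tube_1, tube_2, tube_3 only 2 to 3 are there at a start; the rules pass over those that are not, and their reading is None.
Of mug, beaker, tumbler only 1 to 1 are there at a start; the rules pass over those that are not, and their reading is None.
At some moment in a run one of stand, drip_tray may be knocked a few centimetres aside while the robot is not near it.
It also fails if it takes over 210 s, if anything falls off the work surface, if the arm or the gripper's body presses on something with over 40 N, if the wrist force passes 120 N, or if a joint passes its speed limit or range.

## Working session

There is one attempt and no reset: what is moved stays moved. The work goes in short steps, each a Python script; the robot and the scene stay as the last script left them, time stands still between calls to the robot, and variables do not carry over. Pictures are saved under pics/ and viewed, at most 14 in all, crops included, and the job is handed in when it is done.

```bash
ls; mkdir -p pics
cat > h.py <<'E'
import numpy as np, cv2
from plant import ctrl, sensors, optics
def grab(n,f):
    st=sensors.read_state(); im,d=optics.grab_frame(n); p=optics.camera_params(n)
    np.savez('pics/'+f+'.npz',im=im,d=d,pos=st['eef_pos'],rot=st['eef_rot'],n=n)
    cv2.imwrite('pics/'+f+'.png',im[:,:,::-1]); return f
def cloud(f):
    """world xyz per pixel (420x560x3), nan where no depth"""
    z=np.load('pics/'+f+'.npz'); n=str(z['n']); p=optics.camera_params(n); K=np.array(p['mtx']); d=z['d'].astype(float)
    v,u=np.mgrid[:420,:560]
    x=np.stack([u.ravel(),v.ravel()],1).astype(float)[:,None]
    s=cv2.undistortPoints(x,K,np.array([p['k1'],0,0,0,0.]))[:,0]
    P=np.c_[s,np.ones(len(s))]*d.reshape(-1,1)
    if 'R' in p: W=(P-np.array(p['t']).ravel())@np.array(p['R'])
    else:
        T=np.array(p['T_tool_cam']); W=(P@T[:3,:3].T+T[:3,3])@z['rot'].T+z['pos']
    W[d.ravel()<=0]=np.nan
    return W.reshape(420,560,3),z['im']
def down(a):
    """tool pointing down, closing line y at world angle a"""
    y=np.array([np.cos(a),np.sin(a),0]); z=np.array([0,0,-1.]); return np.c_[np.cross(y,z),y,z]
def st():
    s=sensors.read_state(); print('t %.1f'%s['t'],np.round(s['eef_pos'],1),'F',np.round(s['force'],1),'w %.1f'%s['grip_width'],'gf %.1f'%s['grasp_force']); return s
E
python3 - <<'E'
from h import *
grab('top','top0');grab('side','side0');s=st();print(ctrl.tcp_to_tips,s['eef_rot'])
a=cv2.imread('pics/top0.png');b=cv2.imread('pics/side0.png')
for n in('top','side'):
    p=optics.camera_params(n);print(n,-np.array(p['R']).T@np.array(p['t']).ravel())
print(optics.camera_params('wrist'))
E
```

```text
pics
t 0.1 [232.4 525.2 255.2] F [-0.1  0.2 -0.8] w 85.6 gf 0.0
25.0 [[-9.14372759e-01  4.04871750e-01 -1.15050986e-03]
 [ 4.04873247e-01  9.14371099e-01 -1.77423826e-03]
 [ 3.33654015e-04 -2.08812579e-03 -9.99997764e-01]]
top [ 290.08477756    1.4881206  1363.55164302]
side [ 252.3504852  -989.21875409 1043.56794269]
{'mtx': array([[303.59516982,   0.        , 286.76140491],
       [  0.        , 303.59516982, 211.45393964],
       [  0.        ,   0.        ,   1.        ]]), 'k1': -0.03317317943858286, 'T_tool_cam': array([[-2.28983482e-04, -9.64330123e-01, -2.64702402e-01,
         6.60296232e+01],
       [ 9.99999696e-01, -4.18281472e-04,  6.58770039e-04,
        -1.45625799e+00],
       [-7.45991903e-04, -2.64702171e-01,  9.64329925e-01,
        -1.17874698e+02],
       [ 0.00000000e+00,  0.00000000e+00,  0.00000000e+00,
         1.00000000e+00]])}
```

View pics/top0.png

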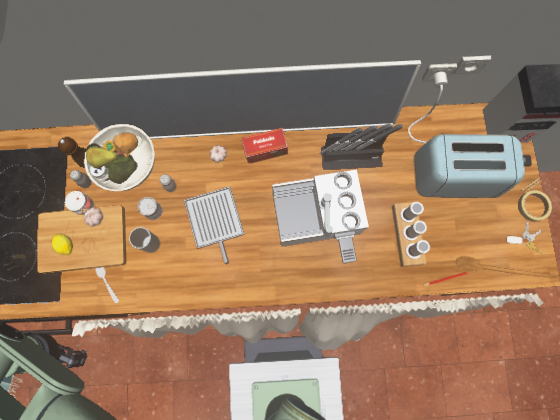

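View pics/side0.png

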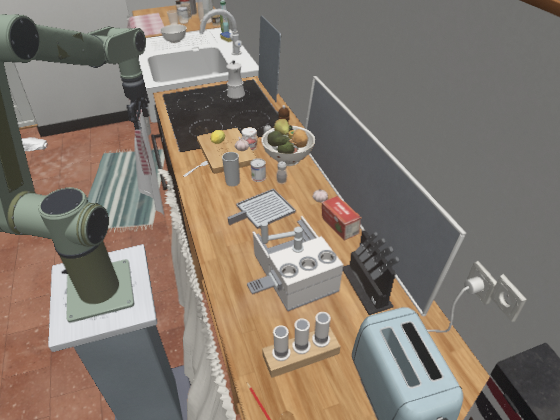

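The top picture shows three tubes in the stand (405–420, 210–250), the filter (320,207), the tray (213,218), and a steel tumbler at (143,240). The tin is at (149,207) and the shaker at (166,182). Tumbler height 120 + 6 + 20 = 146 < 171, while the middle rails would give 181, so I need the low rails. Next come coarse positions, then close wrist views.

Run:
```python
from h import *
W,im=cloud('top0')
for n,(u,v) in dict(tubeA=(408,214),tubeB=(412,232),tubeC=(413,250),col1=(344,181),col2=(347,200),col3=(350,220),spoutpost=(326,198),spoutend=(328,226),lever=(346,250),tumbler=(138,236),tray=(213,218),tab=(225,255),trayhandle_end=(226,262),tin=(149,207),shaker=(166,182),f1=(273,183),f2=(281,243),f3=(368,232),f4=(360,171)).items():
    print(n,np.round(W[v,u]))
def view(x,y,z,a):
    R=down(a)
    q=ctrl.solve_ik([x,y,z],R); print(x,y,z,a,None if q is None else np.round(q,2))
for a in (0,np.pi/2,np.pi,-np.pi/2):
    view(350,-150,330,a);view(400,-330,330,a);view(350,250,330,a);view(350,450,330,a)
```

```text
tubeA [ 543. -384.   96.]
tubeB [ 488. -387.  103.]
tubeC [ 437. -384.  101.]
col1 [ 654. -208.   93.]
col2 [ 598. -212.   86.]
col3 [ 537. -215.   87.]
spoutpost [ 581. -138.  193.]
spoutend [ 496. -132.  238.]
lever [ 450. -196.   86.]
tumbler [530. 410.  66.]
tray [585. 195.   5.]
tab [465. 159.  27.]
trayhandle_end [442. 155.  38.]
tin [614. 375.  75.]
shaker [686. 322.  84.]
f1 [688.   2.  -1.]
f2 [484. -11.  71.]
f3 [ 513. -282.   -1.]
f4 [ 711. -278.   -2.]
350 -150 330 0 [-0.63 -0.28  1.86 -0.    1.56 -0.63]
400 -330 330 0 [-0.86  0.04  1.58 -0.    1.53 -0.86]
350 250 330 0 [ 0.42 -0.17  1.77 -0.    1.54  0.42]
350 450 330 0 [ 0.76  0.15  1.46 -0.    1.54  0.76]
350 -150 330 1.5707963267948966 [-0.63 -0.28  1.86 -0.    1.56 -2.2 ]
400 -330 330 1.5707963267948966 [-0.86  0.04  1.58 -0.    1.53 -2.43]
350 250 330 1.5707963267948966 [ 0.42 -0.17  1.77 -0.    1.54 -1.15]
350 450 330 1.5707963267948966 [ 0.76  0.15  1.46 -0.    1.54 -0.81]
350 -150 330 3.141592653589793 [-0.63 -0.28  1.86 -0.    1.56  2.51]
400 -330 330 3.141592653589793 [-0.86  0.04  1.58 -0.    1.53  2.28]
350 250 330 3.141592653589793 [ 0.42 -0.17  1.77 -0.    1.54 -2.72]
350 450 330 3.141592653589793 [ 0.76  0.15  1.46 -0.    1.54 -2.38]
350 -150 330 -1.5707963267948966 [-0.63 -0.28  1.86 -0.    1.56  0.94]
400 -330 330 -1.5707963267948966 [-0.86  0.04  1.58 -0.    1.53  0.71]
350 250 330 -1.5707963267948966 [ 0.42 -0.17  1.77 -0.    1.54  1.99]
350 450 330 -1.5707963267948966 [ 0.76  0.15  1.46 -0.    1.54  2.33]
```

Run:
```python
from h import *
R=down(-np.pi/2)
ctrl.move_ptp([540,170,330],R); grab('wrist','tray1')
ctrl.move_ptp([560,-150,400],R); grab('wrist','filt1')
ctrl.move_ptp([480,-370,330],R); grab('wrist','stand1')
st()
```

```text
t 4.2 [ 481.2 -368.7  330.9] F [-0.3  0.1  0.6] w 85.7 gf 0.0
```

View pics/filt1.png

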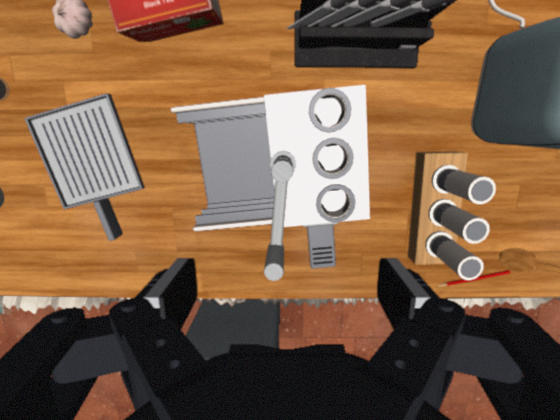

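View pics/stand1.png

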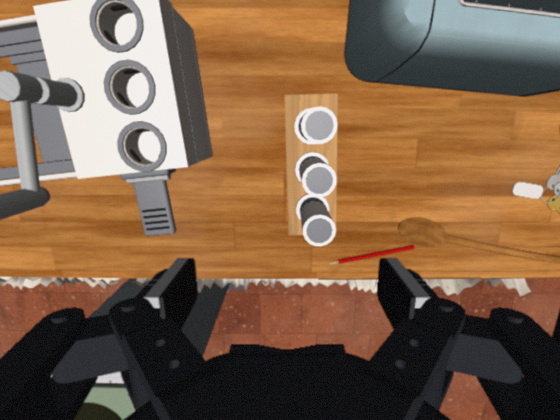

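View pics/tray1.png

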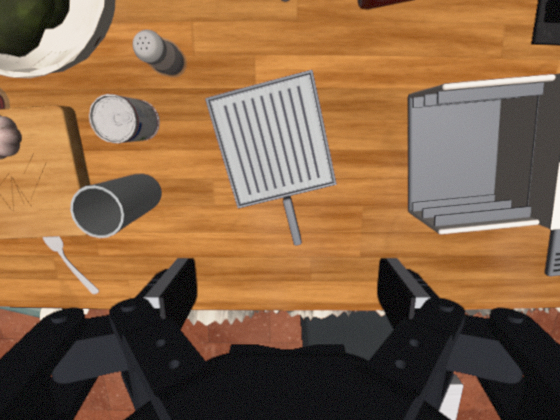

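```bash
cat >> h.py <<'E'
def pix(f,uv,z):
    """world points on plane z under pixels uv"""
    q=np.load('pics/'+f+'.npz'); n=str(q['n']); p=optics.camera_params(n)
    s=cv2.undistortPoints(np.array(uv,float).reshape(-1,1,2),np.array(p['mtx']),np.array([p['k1'],0,0,0,0.]))[:,0]
    D=np.c_[s,np.ones(len(s))]
    if 'R' in p: R=np.array(p['R']); D=D@R; C=-R.T@np.array(p['t']).ravel()
    else:
        T=np.array(p['T_tool_cam']); D=D@T[:3,:3].T@q['rot'].T; C=q['rot']@T[:3,3]+q['pos']
    return C+D*((z-C[2])/D[:,2])[:,None]
def rect(f,lo,hi,box):
    W,_=cloud(f); u0,v0,u1,v1=box; P=W[v0:v1,u0:u1].reshape(-1,3); P=P[(P[:,2]>lo)&(P[:,2]<hi)]
    return len(P),np.median(P[:,2]),cv2.minAreaRect(P[:,:2].astype(np.float32))
E
python3 - <<'E'
from h import *
np.set_printoptions(suppress=True,precision=1)
print('col f',rect('filt1',110,126,(255,75,385,235)))
print('col s',rect('stand1',110,126,(30,0,215,190)))
print('tray',rect('tray1',3,18,(200,60,345,212)))
print('standtop',rect('stand1',28,40,(275,85,345,245)))
print('colletsF',pix('filt1',[(330,109),(333,157),(336,203)],120))
print('colletsS',pix('stand1',[(117,25),(131,88),(144,147)],120))
print('knob',pix('filt1',[(275,271)],241),'post top',pix('filt1',[(283,168)],190))
print('lever end',pix('filt1',[(310,267),(335,265)],83))
print('tubes',pix('stand1',[(319,126),(319,180),(319,231)],136))
print('traycorners',pix('tray1',[(207,99),(312,72),(335,184),(239,207)],12),'tab',pix('tray1',[(288,199),(297,244)],32))
print('tumbler',pix('tray1',[(99,212)],120))
for f,box in(('filt1',(260,80,380,230)),('stand1',(80,0,175,170))):
    g=cv2.cvtColor(cv2.imread('pics/'+f+'.png'),6); u0,v0,u1,v1=box; g=cv2.resize(g[v0:v1,u0:u1],None,fx=4,fy=4,interpolation=3)
    c=cv2.HoughCircles(g,3,1,120,param1=150,param2=30,minRadius=50,maxRadius=130) if 0 else cv2.HoughCircles(g,cv2.HOUGH_GRADIENT,1,120,param1=150,param2=30,minRadius=50,maxRadius=130)
    for x,y,r in c[0]: uv=(x/4+u0-.375,y/4+v0-.375); print(f,np.round(uv,1),r/4,pix(f,[uv],120))
E
```

```text
col f (10247, np.float64(120.3632374997901), ((588.1286010742188, -191.34056091308594), (172.7687225341797, 126.94849395751953), 5.586978912353516))
col s (18001, np.float64(120.45716474695601), ((588.378662109375, -191.93081665039062), (172.6702880859375, 127.19120788574219), 5.83563232421875))
tray (12298, np.float64(6.3939679411300006), ((589.4964599609375, 188.313232421875), (215.13746643066406, 153.37257385253906), 13.887636184692383))
standtop (3182, np.float64(36.21237361734839), ((496.8507385253906, -403.5113830566406), (188.9404754638672, 68.35786437988281), 1.6355135440826416))
colletsF [[ 651.  -203.7  120. ]
 [ 591.7 -209.8  120. ]
 [ 530.4 -216.3  120. ]]
colletsS [[ 647.9 -203.6  120. ]
 [ 589.2 -210.9  120. ]
 [ 529.7 -217.7  120. ]]
knob [[ 489.8 -138.4  241. ]] post top [[ 586.  -145.9  190. ]]
lever end [[ 418.4 -186.4   83. ]
 [ 421.9 -225.3   83. ]]
tubes [[ 550.8 -402.4  136. ]
 [ 496.7 -403.9  136. ]
 [ 440.9 -405.5  136. ]]
traycorners [[646.  277.8  12. ]
 [680.  135.8  12. ]
 [529.1  99.1  12. ]
 [494.4 240.   12. ]] tab [[511.2 167.4  32. ]
 [443.8 154.1  32. ]]
tumbler [[516.2 382.1 120. ]]
filt1 [332.2 158. ] 20.425 [[ 590.4 -208.9  120. ]]
filt1 [335. 203.] 19.55 [[ 530.4 -215.   120. ]]
filt1 [329. 110.] 15.625 [[ 649.8 -202.5  120. ]]
stand1 [118.  27.] 25.425 [[ 646.1 -204.4  120. ]]
stand1 [132.   90.5] 23.8 [[ 586.8 -211.6  120. ]]
stand1 [140.2 147.2] 26.075 [[ 529.5 -213.6  120. ]]
```

```bash
cat >> h.py <<'E'
th=np.radians(5.7); FY=np.array([np.cos(th),np.sin(th),0]); FX=np.array([np.sin(th),-np.cos(th),0]); F0=np.array([588.25,-191.6,0])-62.5*FX
def fw(x,y,z): return F0+x*FX+y*FY+[0,0,z]
AX=np.arctan2(FX[1],FX[0])
def tube(txy,k,tw=np.radians(-88.4)):
    p=np.array([*txy,128.]); R=down(tw); R2=down(AX); c=fw(80,60*(k-2),0)
    ctrl.gripper_to(60); ctrl.move_ptp([p[0],p[1],215],R); ctrl.move_l(p); ctrl.gripper_to(30,force=80); s=st()
    ctrl.move_l([p[0],p[1],270],vel=200)
    ctrl.move_l([c[0],c[1],270],rot=R2,vel=200)   # tube bottom ~148
    ctrl.move_l([c[0],c[1],236],vel=80); print('at lips');st()
    h=ctrl.move_l([c[0],c[1],208],vel=40,threshold=28); print('stopped',h); st()
    ctrl.gripper_to(60); ctrl.move_l([c[0],c[1],275],vel=200); st()
E
python3 - <<'E'
from h import *
tube((550.8,-402.4),3)
ctrl.move_ptp([520,-330,330],down(-np.pi/2)); grab('wrist','t1')
E
```

```text
t 6.3 [ 552.  -403.   130.5] F [-1.   1.2  7.3] w 33.9 gf 79.2
at lips
t 9.0 [ 649.3 -203.   235.2] F [ 0.1 -0.3 -0.8] w 34.0 gf 80.2
stopped False
t 9.8 [ 650.9 -203.1  212.4] F [-3.2  1.9 14.6] w 34.2 gf 82.2
t 10.7 [ 649.9 -203.2  275.6] F [-0.1 -1.4 -0.7] w 59.9 gf 0.0
```

View pics/t1.png

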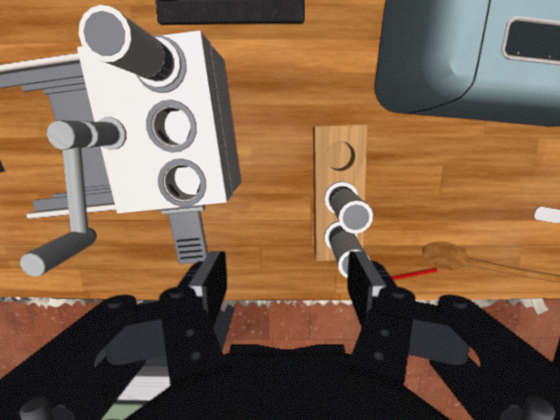

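Tube in collet 3 (top at 107,33), one stand hole empty; two tubes remain. I'll check the inserted tube's height before carrying on.

Run:
```python
from h import *
W,_=cloud('t1'); print(np.nanmedian(W[25:42,98:117].reshape(-1,3),axis=0)); P=W[5:90,80:190].reshape(-1,3); print(np.histogram(P[:,2],bins=range(110,230,4)))
print('tube tops',[np.round(np.nanmedian(W[v-6:v+7,u-6:u+7].reshape(-1,3),axis=0),1) for u,v in((355,216),)],pix('t1',[(355,216)],136))
```

```text
[ 651.1153197  -207.59042211  219.46644901]
(array([   0,    3, 2154,  349,  380,   99,   50,   63,   74,   72,   80,
         91,   78,   86,   88,   86,   92,  103,   83,  107,  112,  101,
        137,  128,  143,  143,  362, 2057,    1]), array([110, 114, 118, 122, 126, 130, 134, 138, 142, 146, 150, 154, 158,
       162, 166, 170, 174, 178, 182, 186, 190, 194, 198, 202, 206, 210,
       214, 218, 222, 226]))
tube tops [array([ 497.5, -402.7,  137. ])] [[ 497.20500604 -402.86327889  136.        ]]
```

```bash
sed -i 's/\[c\[0\],c\[1\],208\],vel=40,threshold=28/[c[0],c[1],194],vel=40,threshold=27/' h.py
python3 - <<'E'
from h import *
tube((497.3,-403.3),2)
tube((441.5,-405),1)
R2=down(AX); c=fw(80,60,0)
ctrl.move_l([c[0],c[1],275],rot=R2); ctrl.move_l([c[0],c[1],212]); ctrl.gripper_to(30,force=80)
print(ctrl.move_l([c[0],c[1],194],vel=40,threshold=27)); st(); ctrl.gripper_to(60); ctrl.move_l([c[0],c[1],290])
ctrl.move_ptp([520,-270,330],down(-np.pi/2)); grab('wrist','t2')
P=cloud('t2')[0].reshape(-1,3)
for k in(1,2,3):
    c=fw(80,60*(k-2),0); m=(np.hypot(*(P[:,:2]-c[:2]).T)<14)&(P[:,2]>190); print(k,m.sum(),np.median(P[m],axis=0)-c)
E
```

```text
t 13.4 [ 498.4 -404.   130.3] F [-0.2  2.8  5.5] w 34.4 gf 79.1
at lips
t 16.1 [ 589.9 -209.1  235.4] F [ 1.2 -0.7 -0.8] w 34.2 gf 80.4
stopped True
t 16.8 [ 591.3 -209.3  212.4] F [-0.7  0.1  4.3] w 34.1 gf 81.0
t 17.6 [ 590.3 -209.1  275.8] F [ 0.6 -0.3 -0.1] w 60.2 gf 0.0
t 19.9 [ 442.4 -405.7  130. ] F [0.1 1.4 5.7] w 34.4 gf 79.1
at lips
t 22.5 [ 530.1 -215.   235.4] F [ 1.4 -1.  -1.1] w 34.2 gf 80.0
stopped True
t 23.2 [ 531.7 -215.6  212. ] F [-0.1  1.1  4.3] w 34.1 gf 80.7
t 24.1 [ 530.5 -215.1  275.6] F [ 1.   0.3 -1.4] w 60.2 gf 0.0
True
t 26.2 [ 651.6 -203.   214.5] F [-3.1  0.5  5.6] w 34.2 gf 79.6
1 11376 [  1.32491694  -2.37071946 382.02431593]
2 1195 [-2.47407975e-02 -1.73126373e-01  2.19655107e+02]
3 1452 [ 9.33435579e-02 -1.15567048e-01  2.19788255e+02]
```

View pics/t2.png

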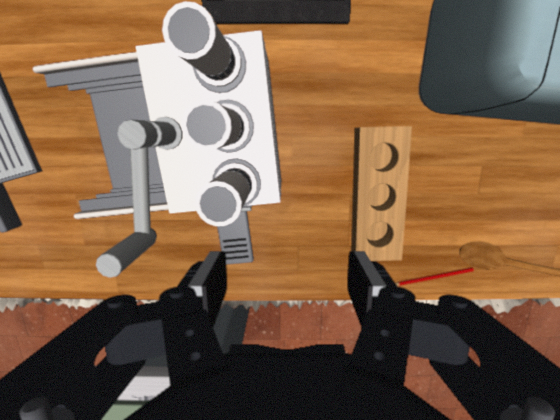

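All three tubes are in (tops at 190,30 / 208,125 / 220,203), and the stand is empty. Next: look again at the tray and tumbler.

Run:
```python
from h import *
W,_=cloud('t2'); print('tube1',np.nanmedian(W[195:210,212:228].reshape(-1,3),axis=0)-fw(80,-60,0))
ctrl.gripper_to(85); ctrl.move_ptp([530,250,330],down(-np.pi/2)); grab('wrist','tray2')
W,_=cloud('tray2'); P=W[:270].reshape(-1,3)
c=np.array([530,385.]); m=(P[:,2]>116)&(P[:,2]<126)&(np.hypot(*(P[:,:2]-c).T)<80); print('rim',m.sum(),cv2.minEnclosingCircle(P[m][:,:2].astype(np.float32)))
```

```text
tube1 [  2.22812142  -4.06880773 219.59593152]
rim 569 ((516.1430053710938, 385.04541015625), 31.691200256347656)
```

View pics/tray2.png

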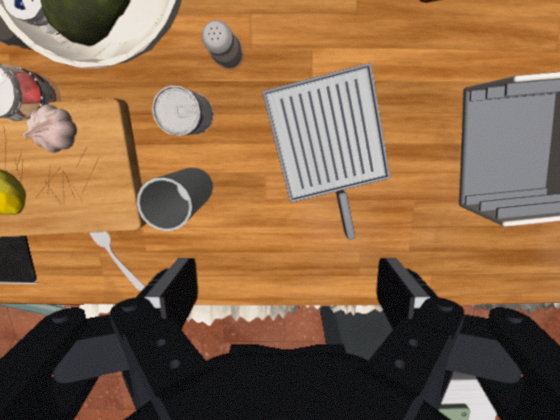

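Tumbler rim at (165,200); tray corners at (263,93), (371,65), (388,178), (292,200), tab end at (350,238). I'll take the tray by the tab and turn it to the front of the rails.

```bash
cat > trayin.py <<'E'
from h import *
C=pix('tray2',[(263,93),(371,65),(388,178),(292,200)],12); c=C.mean(0)[:2]
d=(C[0]-C[3]+C[1]-C[2])[:2]; e=(C[0]-C[1]+C[3]-C[2])[:2]; a1=np.arctan2(d[1],d[0]); a2=np.arctan2(-e[0],e[1]); b=(a1+a2)/2
tabend=pix('tray2',[(350,238)],30)[0,:2]; b2=np.arctan2(*(c-tabend)[::-1])
print('centre',c,'yaw',np.degrees([a1,a2,b2]),'tablen',np.linalg.norm(c-tabend))
# tool pose for tray origin (x,y), underside z, yaw
def pose(o,z,yaw,off=125): return np.array([o[0]-off*np.cos(yaw),o[1]-off*np.sin(yaw),z+23+6]), down(yaw+np.pi/2)
p,R=pose(c,0,b); 
ctrl.move_ptp(p+[0,0,90],R); ctrl.gripper_to(50); ctrl.move_l(p,vel=100); ctrl.gripper_to(5,force=110); st()
g=pose(c,45,b)
ctrl.move_l(g[0],vel=80)
e0=np.array([562,150.]); yf=AX
for s in np.linspace(0,1,6)[1:]:
    o=c+(e0-c)*s; p,R=pose(o,45,b+(yf-b)*s); ctrl.move_l(p,rot=R,vel=120)
st()
p,R=pose(fw(-80-140,0,0)[:2],45,yf); ctrl.move_l(p,rot=R,vel=120)
p,R=pose(fw(-80-140,0,0)[:2],27,yf); ctrl.move_l(p,vel=60); ctrl.hold(.3); st()
grab('wrist','tray3'); grab('side','side3'); grab('top','top3')
E
python3 trayin.py
```

```text
centre [587.30059943 188.76034005] yaw [13.92277866 13.48060742 13.16810281] tablen 148.11394306796245
t 35.1 [466.6 159.4  29.9] F [-0.9  1.2  4.9] w 10.6 gf 108.0
t 38.3 [548.6 273.9  73.6] F [-0.5 -0.1 -2.2] w 9.7 gf 107.2
t 39.7 [548.1 214.   56.3] F [-0.3 -0.1 -1.9] w 10.0 gf 107.2
```

Run:
```python
from h import *
a=cv2.imread('pics/tray3.png');b=cv2.imread('pics/side3.png')[170:310,200:360]
cv2.imwrite('pics/m3.png',np.hstack([cv2.resize(a,(480,360)),cv2.resize(b,(320,280),interpolation=3)[:].copy() if 0 else cv2.copyMakeBorder(cv2.resize(b,(320,280),interpolation=3),0,80,0,0,0)]))
W,_=cloud('tray3'); P=W[:260].reshape(-1,3); Q=np.c_[(P-F0)@FX,(P-F0)@FY,P[:,2]]
m=(Q[:,0]>-310)&(Q[:,0]<-128)&(abs(Q[:,1])<95)&(Q[:,2]>15)&(Q[:,2]<60); print(m.sum(),cv2.minAreaRect(Q[m][:,:2].astype(np.float32)),Q[m].min(0),Q[m].max(0))
for lo in range(-300,-130,20):
    k=m&(Q[:,0]>lo)&(Q[:,0]<=lo+20); 
    if k.sum()>20: print(lo,k.sum(),np.percentile(Q[k],[2,98],axis=0)[:,1].round(1),np.median(Q[k][:,2]).round(1),'left/right z',[np.median(Q[k&(Q[:,1]*s>40)][:,2]).round(1) for s in(-1,1)])
```

```text
Traceback (most recent call last):
ValueError: zero-size array to reduction operation minimum which has no identity
```

View pics/m3.png

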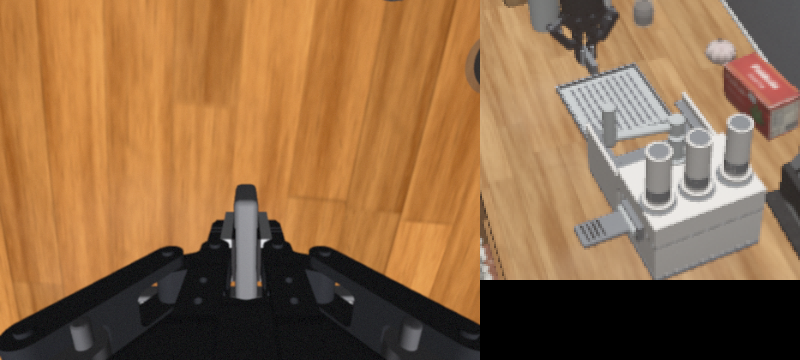

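The side crop shows the tray held level in front of the cheeks; the wrist camera faces away from it. I'll measure the tray from the top and side depth instead.

Run:
```python
from h import *
for f in('side3','top3'):
    W,_=cloud(f); P=W.reshape(-1,3); Q=np.c_[(P-F0)@FX,(P-F0)@FY,P[:,2]]
    m=(Q[:,0]>-300)&(Q[:,0]<-133)&(abs(Q[:,1])<95)&(Q[:,2]>20)&(Q[:,2]<55); print(f,m.sum(),cv2.minAreaRect(Q[m][:,:2].astype(np.float32)))
    for lo in range(-300,-130,20):
        k=m&(Q[:,0]>lo)&(Q[:,0]<=lo+20)
        if k.sum()>5: print(lo,k.sum(),np.percentile(Q[k],[1,99],axis=0)[:,1].round(1),np.median(Q[k][:,2]).round(1),[np.median(Q[k&(Q[:,1]*s>40)][:,2]).round(1) for s in(-1,1)])
    m=(Q[:,0]>0)&(Q[:,0]<130)&(abs(Q[:,1])<95)&(abs(Q[:,2]-120)<4); print('column',cv2.minAreaRect(Q[m][:,:2].astype(np.float32)),np.median(Q[m][:,2]))
```

```text
side3 1224 ((-217.78909301757812, 3.2123489379882812), (152.5894317626953, 163.90626525878906), 89.65504455566406)
-300 203 [-70.5  75.1] 32.5 [np.float64(32.0), np.float64(32.9)]
-280 173 [-71.   77.1] 31.5 [np.float64(31.6), np.float64(32.5)]
-260 175 [-71.3  76.2] 31.1 [np.float64(32.0), np.float64(31.8)]
-240 172 [-71.   77.4] 31.0 [np.float64(31.2), np.float64(31.1)]
-220 150 [-71.2  76.5] 31.1 [np.float64(31.9), np.float64(31.2)]
-200 154 [-71.   77.4] 31.0 [np.float64(30.6), np.float64(31.1)]
-180 125 [-70.9  76.7] 31.0 [np.float64(31.9), np.float64(30.9)]
-160 69 [-32.6  76.5] 31.5 [np.float64(30.0), np.float64(31.9)]
column ((64.13945770263672, 2.35797119140625), (127.49181365966797, 174.29693603515625), 0.17387573421001434) 119.23654826492094
top3 2555 ((-221.13534545898438, 0.7635345458984375), (157.71954345703125, 150.82394409179688), 0.10042178630828857)
-300 332 [-73.7  73.9] 32.8 [np.float64(33.2), np.float64(33.0)]
-280 324 [-73.6  74.3] 32.3 [np.float64(31.9), np.float64(32.7)]
-260 322 [-73.6  74.5] 32.1 [np.float64(32.1), np.float64(32.6)]
-240 323 [-73.5  72.9] 32.1 [np.float64(31.8), np.float64(32.2)]
-220 322 [-73.6  74.2] 31.8 [np.float64(32.4), np.float64(32.0)]
-200 323 [-73.3  73.8] 32.0 [np.float64(32.0), np.float64(31.9)]
-180 323 [-73.4  73.8] 32.0 [np.float64(32.7), np.float64(31.7)]
-160 286 [-73.6  74. ] 32.5 [np.float64(32.5), np.float64(32.4)]
column ((61.30604553222656, -0.5479736328125), (172.64041137695312, 122.1724624633789), 89.90925598144531) 120.20594798767299
```

Centred to within 1 mm and level. Sliding in.

```bash
cat > slide.py <<'E'
from h import *
R=down(AX+np.pi/2)
def T(x,z): return fw(x-125,0,z+29)
print(ctrl.move_l(T(-110,26),rot=R,vel=80,threshold=15)); st()
print(ctrl.move_l(T(-84,25),vel=50,threshold=15)); st()
print(ctrl.move_l(T(-84,18),vel=30,threshold=6)); st()
print(ctrl.move_l(T(-74,19.5),vel=30,threshold=14)); s=st(); print('tray x',(s['eef_pos']-F0)@FX+125)
ctrl.gripper_to(40); ctrl.hold(.3); p=sensors.read_state()['eef_pos']; ctrl.move_l([p[0],p[1],170],vel=120)
ctrl.move_ptp(fw(-170,0,330),down(-np.pi/2)); grab('wrist','tray4'); grab('side','side4'); grab('top','top4')
for f in('tray4','top4'):
    W,_=cloud(f); P=W.reshape(-1,3); Q=np.c_[(P-F0)@FX,(P-F0)@FY,P[:,2]]
    m=(Q[:,0]>-175)&(Q[:,0]<-2)&(abs(Q[:,1])<76)&(Q[:,2]>22)&(Q[:,2]<37); print(f,m.sum(),np.percentile(Q[m],[.5,50,99.5],axis=0).round(1))
    m=(Q[:,0]<-152)&(Q[:,0]>-250)&(abs(Q[:,1])<40)&(Q[:,2]>37)&(Q[:,2]<60); print('tab',m.sum(),np.percentile(Q[m],[1,50,99],axis=0).round(1))
E
python3 slide.py
```

```text
False
t 41.4 [558.6 104.9  55. ] F [ 0.4 -0.4 -2.2] w 10.2 gf 107.2
False
t 42.1 [561.3  78.3  54. ] F [-0.1 -0.1 -1.7] w 10.3 gf 107.2
True
t 42.3 [562.1  78.9  49. ] F [-1.9 -0.1  8. ] w 10.3 gf 108.8
True
t 42.6 [562.9  76.1  49.8] F [-0.4  2.3  4.3] w 10.1 gf 108.4
tray x -81.3710723361119
tray4 11708 [[-159.4  -71.9   23.3]
 [ -81.6    1.6   26.3]
 [  -2.6   73.4   33.1]]
tab 554 [[-229.9   -4.1   38.4]
 [-194.4    3.    51.6]
 [-160.1    7.9   53.9]]
top4 1576 [[-163.   -60.9   22.1]
 [ -67.1    7.3   26.5]
 [  -3.7   70.9   35.8]]
tab 116 [[-2.320e+02 -4.800e+00  3.710e+01]
 [-1.976e+02 -1.000e-01  5.060e+01]
 [-1.620e+02  8.000e+00  5.750e+01]]
```

View pics/tray4.png

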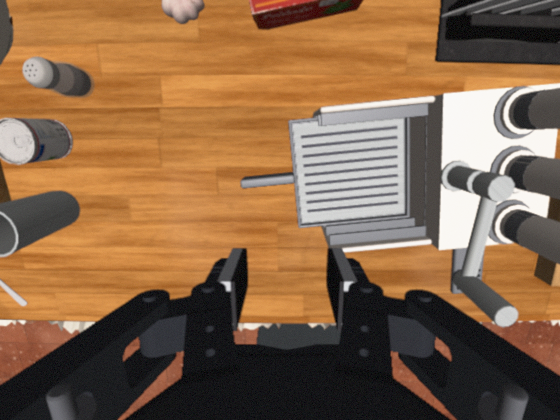

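The tray is home on the low ledges (front edge at filter x −159.4, expected −160). I'll give the tab a light confirming push, then move the tumbler.

```bash
cat > tum.py <<'E'
from h import *
R=down(AX)
ctrl.gripper_to(0); ctrl.move_ptp(fw(-275,1,140),R); ctrl.move_l(fw(-275,1,62),vel=150)
print('push',ctrl.move_l(fw(-225,1,62),vel=30,threshold=9)); s=st(); print((s['eef_pos']-F0)@FX)
ctrl.move_l(fw(-285,1,62),vel=150); ctrl.move_l(fw(-285,1,240),vel=200)
ctrl.gripper_to(85)
p=np.array([516.1,385,111.]); R1=down(-np.pi/2)
ctrl.move_ptp(p+[0,0,110],R1); ctrl.move_l(p,vel=120); ctrl.gripper_to(40,force=45); st()
ctrl.move_l(p+[0,0,135],vel=150); st()
ctrl.move_l(fw(-80,0,246),rot=R,vel=180)
ctrl.move_l(fw(-80,0,146),vel=120)
print('down',ctrl.move_l(fw(-80,0,130),vel=25,threshold=5)); st()
ctrl.gripper_to(85); ctrl.hold(.2); ctrl.move_l(fw(-80,0,240),vel=100)
ctrl.move_ptp(fw(-190,0,330),down(-np.pi/2)); grab('wrist','tum'); st()
W,_=cloud('tum'); P=W.reshape(-1,3); Q=np.c_[(P-F0)@FX,(P-F0)@FY,P[:,2]]
m=(np.hypot(Q[:,0]+80,Q[:,1])<60)&(Q[:,2]>140)&(Q[:,2]<152); print('rim',m.sum(),cv2.minEnclosingCircle(Q[m][:,:2].astype(np.float32)),np.median(Q[m][:,2]))
m=(Q[:,0]<-152)&(Q[:,0]>-250)&(abs(Q[:,1])<40)&(Q[:,2]>37)&(Q[:,2]<60); print('tab',m.sum(),np.percentile(Q[m],[1,50,99],axis=0).round(1))
m=(np.hypot(Q[:,0]-5,Q[:,1]+95)<60)&(Q[:,2]>236)&(Q[:,2]<246);print('knob',m.sum(),np.median(Q[m],axis=0))
E
python3 tum.py
```

```text
push True
t 49.1 [558.5 115.1  61.7] F [-0.2  3.   1.9] w 0.1 gf 1.2
-245.6529204017343
t 53.7 [517.1 385.8 112.8] F [-0.1  0.3  5.9] w 60.9 gf 49.3
t 54.7 [515.2 384.5 244.2] F [-0.3 -0.2 -2.2] w 61.0 gf 49.2
down True
t 58.7 [574.8 -49.9 138.7] F [ 0.3 -0.3  4.2] w 61.0 gf 49.7
t 61.1 [562.5  58.7 327.8] F [-0.3 -0.8 -0.2] w 84.9 gf 0.0
rim 764 ((-79.36468505859375, -0.0337345264852047), 31.200088500976562) 145.55126715370562
tab 552 [[-229.4   -3.9   38. ]
 [-195.     3.    51.7]
 [-160.2    8.    53.8]]
knob 334 [ -1.77382281 -89.1841022  240.56522447]
```

View pics/tum.png

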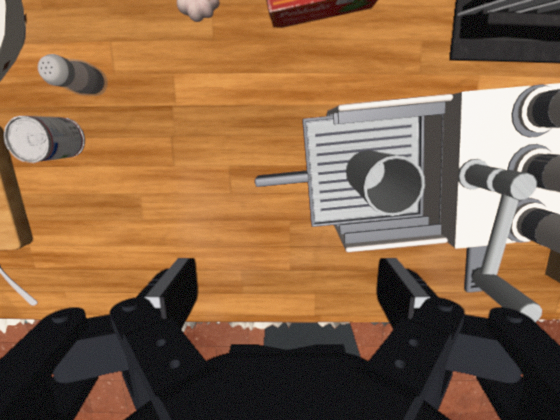

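The tumbler is upright and centred on the tray (390,185). Now I'll swing the spout by its knob.

```bash
cat > sp.py <<'E'
from h import *
def K(f,z=232): return fw(15-95*np.sin(f),-95*np.cos(f),z), down(AX+np.pi-(f-.0))
f0=.17; p,R=K(f0)
ctrl.gripper_to(45); ctrl.move_ptp(p+[0,0,70],R); ctrl.move_l(p,vel=120); ctrl.gripper_to(10,force=25); st()
for f in np.linspace(f0,1.6,12)[1:]:
    p,R=K(f)
    if ctrl.move_l(p,rot=R,vel=80,threshold=15): print('stop at',f); break
st(); ctrl.gripper_to(45); p=sensors.read_state()['eef_pos']; ctrl.move_l(p+[0,0,70],vel=120)
ctrl.gripper_to(85); ctrl.move_ptp(fw(-120,-20,390),down(-np.pi/2)); grab('wrist','sp'); st()
W,_=cloud('sp'); P=W.reshape(-1,3); Q=np.c_[(P-F0)@FX,(P-F0)@FY,P[:,2]]
m=(np.hypot(Q[:,0]+80,Q[:,1])<50)&(Q[:,2]>236)&(Q[:,2]<246);print('knob',m.sum(),np.median(Q[m],axis=0))
m=(Q[:,0]>30)&(Q[:,0]<90)&(Q[:,1]<-100)&(Q[:,1]>-190)&(Q[:,2]>60)&(Q[:,2]<100); print('lever',cv2.minAreaRect(Q[m][:,:2].astype(np.float32)),np.percentile(Q[m],[1,50,99],axis=0))
E
python3 sp.py
```

```text
t 65.6 [ 489.5 -137.9  233.3] F [0.7 1.1 4.4] w 19.2 gf 24.5
stop at 1.6
t 68.9 [573.6 -50.2 233.2] F [-3.4  0.   6.7] w 19.4 gf 26.0
t 72.0 [550.1 -12.1 389.6] F [ 0.7 -0.4  1. ] w 85.0 gf 0.0
knob 387 [-8.01301676e+01  2.19058782e-01  2.41011837e+02]
lever ((60.736900329589844, -135.77215576171875), (51.047542572021484, 71.92632293701172), 1.0701695680618286) [[  40.65960151 -170.44598647   77.71505607]
 [  58.67264454 -134.56294291   83.13086552]
 [  79.05096343 -100.78283962   85.37071556]]
```

View pics/sp.png

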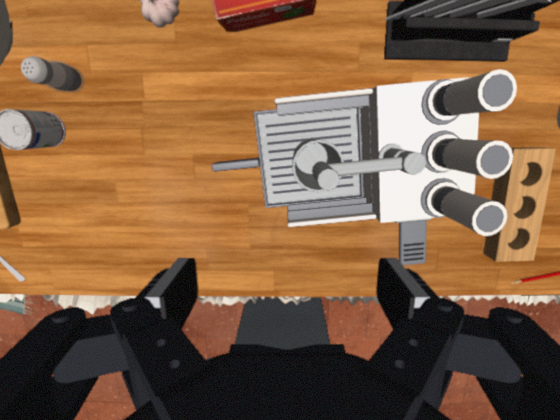

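The spout is at its stop over the tumbler (knob at filter −80, 0). Next is the lever.

```bash
cat > lev.py <<'E'
from h import *
R=down(AX+np.pi/2 if 0 else AX)
ctrl.gripper_to(0); ctrl.move_ptp(fw(60,-148,200),R); ctrl.move_l(fw(60,-148,113),vel=150); st()
h=ctrl.move_l(fw(60,-148,83),vel=40,threshold=22); print(h); s=st()
z=s['eef_pos'][2]-4
ctrl.move_l([*fw(60,-148,0)[:2],min(z,84)],vel=20); st()
ctrl.hold(.9); st(); ctrl.hold(.9); s=st()
ctrl.move_l(fw(60,-148,125),vel=60); st(); ctrl.move_l(fw(60,-148,200),vel=150)
ctrl.gripper_to(85); ctrl.move_ptp([470,-250,350],down(-np.pi/2)); ctrl.hold(.3); grab('wrist','lev'); grab('side','side9'); st()
for f in ('lev','side9'):
    W,_=cloud(f); P=W.reshape(-1,3); Q=np.c_[(P-F0)@FX,(P-F0)@FY,P[:,2]]
    m=(Q[:,0]>40)&(Q[:,0]<80)&(Q[:,1]<-140)&(Q[:,1]>-160)&(Q[:,2]>40)&(Q[:,2]<100); print('lever',m.sum(),np.median(Q[m],axis=0))
E
python3 lev.py
```

```text
t 74.7 [ 441.8 -204.1  113.9] F [-0.1  0.6  0.6] w -0.2 gf 0.0
True
t 75.2 [ 442.9 -204.7   92.8] F [-3.3  3.2 11.1] w 0.0 gf 6.3
t 75.8 [ 443.2 -204.9   91.3] F [-13.8  10.7  48.4] w -0.2 gf 25.1
t 76.7 [ 443.2 -204.9   91.3] F [-13.8  10.   48. ] w -0.3 gf 25.0
t 77.6 [ 443.2 -204.9   91.4] F [-14.9  10.2  48.1] w -0.0 gf 25.0
t 78.4 [ 440.2 -203.5  124.2] F [ 0.7 -0.4 -0. ] w 0.0 gf 0.0
t 80.9 [ 469.7 -249.6  349.1] F [-0.4 -0.6  0.3] w 85.3 gf 0.0
lever 449 [  60.62311993 -149.9465297    83.40581701]
lever 87 [  63.34162107 -149.82941751   81.65661749]
```

View pics/side9.png

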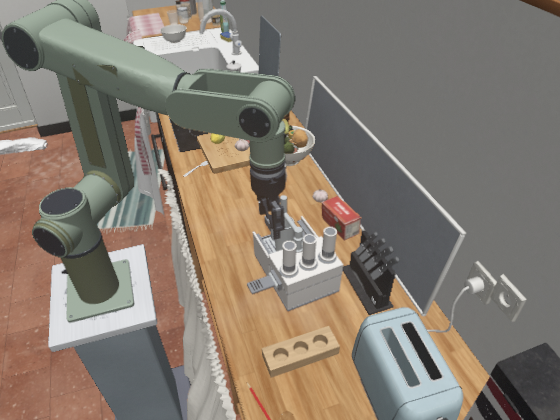

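The lever has sprung back (pad at 83 mm), the tubes and spout are in place, and the robot is clear of everything. Handing in.

```bash
python3 -c "
from h import *
print(ctrl.finish_job())"
```

```text
the job is handed in; nothing more can be done
None
```

I handed the job in at about 81 s of the 210 s allowed: all three tubes pushed home, tray home on the low rails, tumbler upright in its middle under the spout, lever held down about two seconds (48 N from the fingertips) and sprung back, tin and shaker not touched.

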